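Pack out the caddy clamp by feel

TASK

The toggle clamp's sprung rubber tip no longer reaches the pour-spout caddy's white tab, so the caddy rattles. Find by feel which of the three packers slides in, nose first and flat along the tab, between tab and tip with a light drag - not the one that is loose and not one that would have to be forced, so never push hard - and leave that one nipped in there, straight, with its nose flush with the tab's far edge. Any other packer should end lying flat on the mat or cart top, and nothing else should be disturbed.

Things in the scene. Friction and masses are not known exactly. Their poses are not given: they have to be found in the camera images.
- caddy: Grey plastic caddy, 180 x 120 x 75 mm, dowelled to the cart (cannot shift). Origin: on the cart top straight below the clamp tip. x is the direction in which a packer slides in, entering from the -x side, nearest the robot. The box takes up x -30 to +150 mm, y -145 to -25 mm; spouts in it stick up to 100 mm, all beyond x = +45 mm.
- tab (a point): Point on the flat top of the caddy's white tab, 24 mm above the cart, straight below the clamp tip; axes as caddy. The top reaches 30 mm either way along x (far edge x = +30 mm, entry edge x = -30 mm) and 25 mm either way along y. Before the entry edge is free space down to the cart. It cracks if a packer is pressed on it with over 25 N.
- clamp: Closed steel toggle clamp, bolted down, fixed to the caddy's place; origin and axes as caddy. Base and red handle on the +y side, y +35 to +180 mm, up to 68 mm high. Its arm (20 mm wide in x, underside 51 mm above the cart) reaches over the tab and carries a lock-nutted spindle (top under 90 mm) with a sprung black rubber dome tip, 9 mm radius, above tab.
- clamp_axis (a point): Where the spindle axis meets the arm's underside, 51 mm above the cart. The clear gap from tab top to rubber tip is unknown, 3.2 to 8.5 mm, new each time: one packer fits (rarely two). The tip yields upward: 4.5 N to start, 5.7 N at its solid stop 2.5 mm up. Fit: 4 to 12 N push as the bevel lifts it, then 3 to 8 N drag, fading at rest. Loose: under 2 N. Too thick: jams on the bevel, over 13 N.
- packer5: Green flat plastic packer (shim), 5 mm thick, 120 mm long, 28 mm wide, 18 g. Origin: centre of its underside; x runs along it to the nose, z up out of its top face. The last 20 mm of the nose are bevelled on the top side, down to 2 mm thick at the end; the underside is flat. A black dot marks the tail. At the start it lies flat on the mat, bevel up.
- packer7: Yellow flat plastic packer (shim), 7 mm thick, 120 mm long, 28 mm wide, 24 g. Origin: centre of its underside; x runs along it to the nose, z up out of its top face. The last 20 mm of the nose are bevelled on the top side, down to 2 mm thick at the end; the underside is flat. A black dot marks the tail. At the start it lies flat on the mat, bevel up.
- packer9: Orange flat plastic packer (shim), 9 mm thick, 120 mm long, 28 mm wide, 30 g. Origin: centre of its underside; x runs along it to the nose, z up out of its top face. The last 20 mm of the nose are bevelled on the top side, down to 2 mm thick at the end; the underside is flat. A black dot marks the tail. At the start it lies flat on the mat, bevel up.
- packer5_nose (a point): The middle of the nose's lower edge of the 5 mm packer (60 mm ahead of its origin along x, on the underside). A packer held near its tail tips in the grip if the nose is pressed down.
- packer7_nose (a point): The middle of the nose's lower edge of the 7 mm packer (60 mm ahead of its origin along x, on the underside). A packer held near its tail tips in the grip if the nose is pressed down.
- packer9_nose (a point): The middle of the nose's lower edge of the 9 mm packer (60 mm ahead of its origin along x, on the underside). A packer held near its tail tips in the grip if the nose is pressed down.
- mat: Black rubber bar mat, 180 x 260 mm and 5 mm thick, fixed on the cart; origin at the centre of its underside. The packers lie side by side on it, about 84 mm apart, noses pointing roughly away from the robot.
- measuring_cup: Clear polycarbonate measuring cup with a handle, 82 mm across, 100 mm tall; origin at the centre of its underside. Bystander.
- pourer: Blue bottle pourer with a black stopper, lying down, about 110 mm long, 38 mm across its flange; origin on the cart under its middle. Bystander.
- salt_dish: White enamel salt-rim dish with a blue rim, 136 mm across, 30 mm tall; origin at the centre of its underside. Bystander.
- shaker: Steel cobbler shaker standing upright, 86 mm across, 210 mm tall; origin at the centre of its underside. Bystander.
Mind the look-alikes: they are no part of the job. What is meant by the packer9 is not red, and is the smaller of those in its own colour. Several things have the shape of the packer5; the one meant has the colours described above.

How it is judged:
At the end, for the whole second after the job is handed in: One packer under the tip: tip force on it 1 to 13 N, nose within 8 mm of flush with the tab's far edge and 9 mm of the centre line, aligned within 0.15 rad, level within 0.12 rad, at rest. The other two lie flat (0.12 rad) and at rest on mat or cart top (origin below 12 mm) ((((contact force between packer5 and clamp between 1 and 13 N and x of packer5_nose in the frame of tab between 0.022 and 0.038 m and y of packer5_nose in the frame of tab between -0.009 and 0.009 m and angle between the x axis of packer5 and the x axis of caddy, either way round below 0.15 rad and angle between packer5's own z axis and vertical below 0.12 rad and linear speed of packer5 below 0.01 m/s) and (height (world z) of packer7 below 0.012 m and angle between packer7's own z axis and vertical below 0.12 rad and linear speed of packer7 below 0.01 m/s) and (height (world z) of packer9 below 0.012 m and angle between packer9's own z axis and vertical below 0.12 rad and linear speed of packer9 below 0.01 m/s)) or ((contact force between packer7 and clamp between 1 and 13 N and x of packer7_nose in the frame of tab between 0.022 and 0.038 m and y of packer7_nose in the frame of tab between -0.009 and 0.009 m and angle between the x axis of packer7 and the x axis of caddy, either way round below 0.15 rad and angle between packer7's own z axis and vertical below 0.12 rad and linear speed of packer7 below 0.01 m/s) and (height (world z) of packer5 below 0.012 m and angle between packer5's own z axis and vertical below 0.12 rad and linear speed of packer5 below 0.01 m/s) and (height (world z) of packer9 below 0.012 m and angle between packer9's own z axis and vertical below 0.12 rad and linear speed of packer9 below 0.01 m/s)) or ((contact force between packer9 and clamp between 1 and 13 N and x of packer9_nose in the frame of tab between 0.022 and 0.038 m and y of packer9_nose in the frame of tab between -0.009 and 0.009 m and angle between the x axis of packer9 and the x axis of caddy, either way round below 0.15 rad and angle between packer9's own z axis and vertical below 0.12 rad and linear speed of packer9 below 0.01 m/s) and (height (world z) of packer5 below 0.012 m and angle between packer5's own z axis and vertical below 0.12 rad and linear speed of packer5 below 0.01 m/s) and (height (world z) of packer7 below 0.012 m and angle between packer7's own z axis and vertical below 0.12 rad and linear speed of packer7 below 0.01 m/s)))); the robot touches nothing.
It fails at once if a packer is forced: pressed against the clamp or the caddy with more than 25 N (contact force between any of packer5, packer7, packer9 and clamp above 25 N or contact force between any of packer5, packer7, packer9 and caddy above 25 N).
It fails at once if the measuring cup, pourer, salt dish or shaker is knocked away by more than 20 mm (distance of any of measuring_cup, pourer, salt_dish, shaker from where it was at the start of the episode above 0.02 m).
It also fails if it takes over 72 s, if anything falls off the work surface, if the arm or the gripper's body presses on something with over 40 N, if the wrist force passes 120 N, or if a joint passes its speed limit or range.

ROBOT

A 6-joint arm with a two-finger parallel gripper is mounted at the origin on the work surface. World frame = base frame: x ahead of the robot, y to its left, z up, the work surface at z = 0. Lengths are in m, angles in rad, forces in N, time in s.
With the tool pointing down it reaches from about 0.275 to 0.875 m from the base axis. Payload 12.5 kg.
Tool frame: the origin (TCP) lies where the fingers leave the gripper's body, on its centre line; the fingertips stand 73 mm ahead of it and the grasp point (between the pads) lies 54 mm ahead of it; z points along the fingers, y is the line along which they close (so a half turn about z gives the same grasp; the last joint's range is limited). The gripper opens to 85 mm and grips with 20 to 120 N. Pads are 22 mm wide; open, the fingers measure 114 mm over their backs; the gripper's body (76 mm by 85 mm) begins 54 mm behind the grasp point. The pads swing forward as they close: fully open they stand 13 mm farther back than shut.
Start: joints at [1.131, 0.351, 1.652, -0, 1.139, -0.085], TCP at [0.191, 0.516, 0.304] pointing down, gripper open.
Joint ranges: [-2.75, 2.75], [-0.79, 2.1], [0.01, 2.65], [-1.57, 4.71], [0.07, 3.14], [-2.87, 2.87]. Speed limits (rad/s): [2.22, 2.22, 2.79, 3.14, 3.14, 3.14].

INTERFACE

Orientations are given as a rotation vector (axis times angle).
In Python, from rig import robot gives the robot as it stands.
- The arm moves only by the tool play_rows, never from a script. Its argument "targets" is text: rows parted by semicolons, each of 7 numbers parted by spaces: the shift along the tool's x, y, z in m, then the turn, a rotation vector about the tool's x, y, z in rad, then the opening, from 0 (shut) to 1 (fully open). In form: dx dy dz ax ay az claw; .... A call has 1 to 20 rows; each row is the pose to reach, as a shift and turn from the pose commanded when the call began, along the tool's axes at that moment; what a row does not reach only later rows make up. A row lasts 1/10 s, in which the tool goes at most 50 mm and 8.59 degrees, less where a joint would pass 70% of its speed; a pose out of reach is approached as far as the arm can. A call with a gripper value outside its range is refused whole. The fingers move at their own pace and stop on an object; the grip force is fixed at half the most. Time passes only in rows, so rows that repeat a pose let the fingers close. It gives the time, the measured TCP pose, the force, the opening and the grip force at its end, in the units of the state.
- robot.get_state(): the state, without advancing time (a new reading comes with each control period).
- robot.camera(name): name is "scene" or "side" or "wrist"; returns the picture (480x640x3 uint8, red, green, blue); there is no depth.
- robot.get_calibration(name): a dict with "vfov" (degrees; the focal length in pixels is half the picture's height over the tangent of half this angle, whatever the lens; pixels are square), "cx", "cy" (the principal point, pixels), "k1" (the pictures are not rectified: a ray, as slopes to the right and down, at radius r is drawn at 1 + k1 r^2 times it, then the intrinsics apply), "origin" and "rotation" of the camera in the world. Camera axes: x right, y up, looking along -z (the intrinsics and any distortion apply to the point x, -y, -z); pixel columns grow to the right and rows downward; lengths in m; the calibration is good to about 2 mm. A picture is of the moment at which its call begins: read the wrist's pose just before it. get_calibration takes no time and is no camera call; for the wrist camera it gives the pose at the moment of the call.
- robot.close_job(): hands the job in; it is judged then, once.
The state is a dict: "clock": time; "q": joint angles; "joint_vel": joint speeds; "joint_torque": joint torques, N m; "position": TCP position; "tcp_rot": TCP orientation; "contact_force": force on the tool from outside, world axes, zero at the start; "moment": the same for the moment, N m; "opening": finger opening in m; "finger_force": force on a finger pad.
Only numpy, scipy, OpenCV 4.12 (cv2) and the standard library are available. Lean on these libraries where they do the work, as an engineer would, in place of code of your own. Each camera call takes 0.05 s, during which the arm holds its last target. There are 200 camera calls.

## Working session

There is one attempt and no reset: what is moved stays moved. The work goes in short steps, Python scripts to look and compute and a tool call to move; the robot and the scene stay as the last step left them, time stands still between calls to the robot, and variables do not carry over. Pictures are saved under pics/ and viewed, at most 10 in all, crops included, and the job is handed in when it is done.

Besides the shell and the picture viewer there is one more tool, called in YAML: its name, and indented under it one key for each argument. play_rows: Moves the arm, as the interface text tells. Its arguments: {"type":"object","properties":{"targets":{"type":"string"}},"required":["targets"]}

```bash
ls; mkdir -p pics; python3 - <<'E'
from rig import robot
import cv2,numpy as np
for n in ["scene","side"]:
    im=robot.camera(n); cv2.imwrite(f"pics/{n}0.png",im[:,:,::-1]); print(n,robot.get_calibration(n))
print(robot.get_state())
E
```

```text
pics
scene {'vfov': 52.59504919626135, 'cx': 324.4079250356182, 'cy': 236.54614980013696, 'k1': -0.07094252616075314, 'origin': array([1.25888359, 0.09596197, 1.06515787]), 'rotation': array([0.48685632, 0.52490989, 1.53801444])}
side {'vfov': 48.165801083487715, 'cx': 323.7915428055473, 'cy': 234.5679355265959, 'k1': 0.027186286311125466, 'origin': array([ 0.10656117, -0.8568408 ,  0.71907491]), 'rotation': array([ 0.96819871, -0.22042001, -0.37560023])}
{'clock': 0.1, 'q': array([ 1.13140294e+00,  3.51193291e-01,  1.65237626e+00,  3.20745166e-06,
        1.13909367e+00, -8.45818347e-02]), 'joint_vel': array([-0.00118896, -0.00161651, -0.00264727, -0.00207056,  0.00217159,
        0.00231153]), 'joint_torque': array([-5.40334327e-05, -5.06840122e+01, -2.91873926e+01, -1.43848738e-04,
        2.79178777e-03,  1.63785137e-05]), 'position': array([0.19094664, 0.51554777, 0.30340008]), 'tcp_rot': array([-5.54370367e-01, -3.09200832e+00,  1.62292848e-03]), 'contact_force': array([ 0.94392816, -0.42836357, -1.42532512]), 'moment': array([-0.01499489, -0.00938572, -0.0004138 ]), 'finger_force': 0.0, 'opening': 0.08552774813868573}
```

View pics/scene0.png

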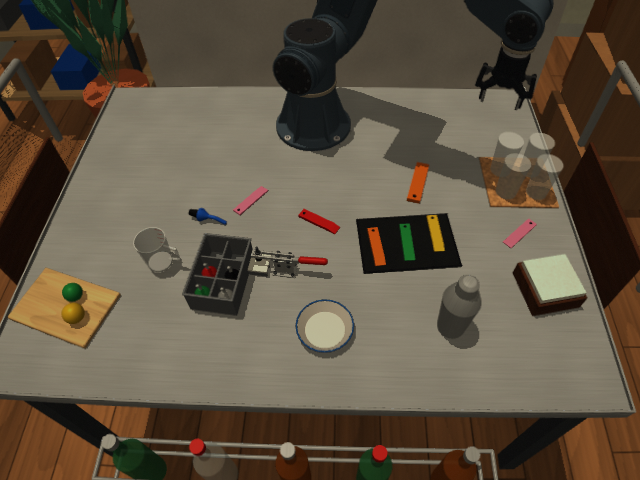

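View pics/side0.png

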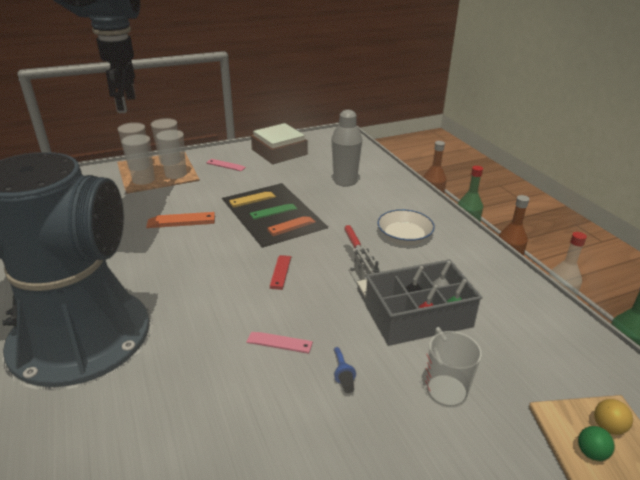

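The scene view shows the mat packers at orange (376,246), green (407,242) and yellow (436,232). Caddy and clamp are at about (220,273) and (270,263), with the white tab near (260,268). The side view shows the same layout. The lone orange, red and pink ones are decoys.

```bash
cat > h.py <<'E'
from rig import robot
import cv2,numpy as np
from scipy.spatial.transform import Rotation as R
def ray(c,uv):
    uv=np.atleast_2d(np.float64(uv)); f=240/np.tan(np.radians(c['vfov']/2))
    K=np.array([[f,0,c['cx']],[0,f,c['cy']],[0,0,1]])
    p=cv2.undistortPoints(uv.reshape(-1,1,2),K,np.array([c['k1'],0,0,0,0.]))[:,0]
    d=np.c_[p[:,0],-p[:,1],-np.ones(len(p))]
    return d@R.from_rotvec(c['rotation']).as_matrix().T
def plane(c,uv,z):
    d=ray(c,uv); o=np.array(c['origin']); return o+d*((z-o[2])/d[:,2])[:,None]
def tri(c1,u1,c2,u2):
    A=[];b=[]
    M=np.zeros((3,3));v=np.zeros(3)
    for c,u in((c1,u1),(c2,u2)):
        d=ray(c,u)[0];d/=np.linalg.norm(d);P=np.eye(3)-np.outer(d,d);M+=P;v+=P@np.array(c['origin'])
    return np.linalg.solve(M,v)
def blobs(im,lo,hi,amin=60):
    m=cv2.inRange(cv2.cvtColor(im,cv2.COLOR_RGB2HSV),lo,hi)
    m=cv2.morphologyEx(m,cv2.MORPH_CLOSE,np.ones((5,5)))
    return [k for k in cv2.findContours(m,0,2)[0] if cv2.contourArea(k)>amin]
COL={'packer5':((45,120,40),(80,255,255),.010),'packer7':((20,130,80),(32,255,255),.012),'packer9':((5,150,80),(15,255,255),.014)}
def world_rect(c,k,z):
    w=plane(c,k.reshape(-1,2),z)[:,:2].astype(np.float32)
    r=cv2.minAreaRect(w*1000); b=cv2.boxPoints(r)
    return r,b
E
cat > m.py <<'E'
from h import *
for n in("scene","side"):
    im=cv2.imread(f"pics/{n}0.png")[:,:,::-1].copy(); c=robot.get_calibration(n)
    for p,(lo,hi,z) in COL.items():
        for k in blobs(im,lo,hi):
            r,b=world_rect(c,k,z)
            if r[0][0]<900 and max(r[1])<220: print(n,p,np.round(r[0]),np.round(r[1]),round(r[2],1),cv2.boundingRect(k))
a=cv2.imread("pics/scene0.png")[220:330,170:340]; b=cv2.imread("pics/side0.png")[215:345,330:490]
cv2.imwrite("pics/crop.png",np.hstack([cv2.resize(a,(400,500*400//400)) if 0 else cv2.resize(a[:, :],None,fx=2.35,fy=2.35)[:258],cv2.resize(b,None,fx=2.35,fy=2.35)[:258]]))
E
python3 m.py
```

```text
scene packer5 [ 644. -249.] [36. 25.] 84.6 (195, 286, 15, 10)
scene packer5 [ 658. -593.] [50. 51.] 88.5 (62, 283, 20, 18)
scene packer5 [478. 278.] [124.  31.] 3.3 (399, 223, 17, 38)
scene packer7 [ 717. -576.] [65. 52.] 72.7 (62, 299, 20, 24)
scene packer7 [ 669. -521.] [101.  28.] 77.7 (81, 287, 35, 16)
scene packer7 [448. 357.] [124.  31.] 4.6 (427, 215, 18, 37)
scene packer9 [ 667. -762.] [168.  42.] 24.0 (0, 269, 17, 53)
scene packer9 [497. 195.] [126.  30.] 8.7 (367, 227, 19, 39)
scene packer9 [430. 914.] [ 34. 109.] 70.1 (627, 218, 13, 30)
scene packer9 [258. 326.] [ 39. 158.] 75.0 (407, 162, 22, 40)
scene packer9 [253. 623.] [196. 199.] 0.0 (480, 158, 79, 50)
scene packer9 [ 121. -782.] [203.  93.] 39.4 (50, 135, 36, 36)
scene packer9 [  -99. -1067.] [129.  63.] 42.6 (6, 100, 22, 18)
scene packer9 [-237. 1119.] [41. 92.] 87.8 (617, 79, 15, 16)
scene packer9 [ -488. -1062.] [164.  70.] 34.9 (48, 39, 21, 18)
side packer5 [ 702. -560.] [61. 44.] 44.0 (580, 427, 33, 32)
side packer7 [ 764. -537.] [73. 51.] 26.4 (594, 399, 39, 36)
side packer7 [445. 349.] [115.  34.] 4.0 (230, 192, 44, 14)
side packer9 [471. 185.] [66. 26.] 10.2 (269, 222, 25, 11)
side packer9 [256. 314.] [ 39. 150.] 75.2 (150, 213, 64, 11)
```

View pics/crop.png

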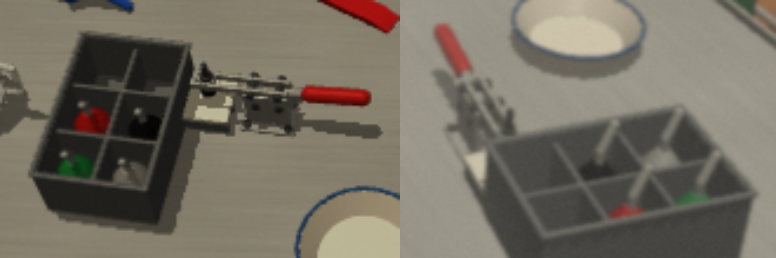

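The crop shows the caddy rim corners (scene crop) at (80,33), (192,44), (153,190) and (33,175). The white tab is at about (213,117), beside the caddy's right wall and under the clamp arm.

```bash
cat > cad.py <<'E'
from h import *
c=robot.get_calibration("scene")
px=np.array([[80,33],[192,44],[153,190],[33,175]])/2.35+[170,220]
w=plane(c,px,.075)[:,:2]; print(np.round(w,4), [round(np.linalg.norm(w[i]-w[(i+1)%4]),4) for i in range(4)])
# caddy coordinates of those corners
m=np.array([[-30,-145],[-30,-25],[150,-25],[150,-145]])/1000
mc,wc=m.mean(0),w.mean(0); H=(m-mc).T@(w-wc); U,S,V=np.linalg.svd(H); Rm=(U@V).T
t=wc-Rm@mc; print('yaw',np.arctan2(Rm[1,0],Rm[0,0]),'origin',t, 'res',np.round(w-(m@Rm.T+t),4))
print('tab px', plane(c,np.array([[213,117]])/2.35+[170,220],.024))
E
python3 cad.py
```

```text
[[ 0.5149 -0.2535]
 [ 0.5272 -0.1277]
 [ 0.7084 -0.1446]
 [ 0.6948 -0.2689]] [np.float64(0.1264), np.float64(0.1819), np.float64(0.125), np.float64(0.1806)]
yaw -0.0937896176178023 origin [ 0.5595598  -0.10843663] res [[-0.0012 -0.0035]
 [-0.0001  0.0028]
 [ 0.0018  0.0027]
 [-0.0005 -0.0021]]
tab px [[ 0.58786138 -0.10407912  0.024     ]]
```

```bash
cat > go.py <<'E'
from h import *
import sys
def go(p,yaw,flip=False):
    s=robot.get_state(); R0=R.from_rotvec(s['tcp_rot']); 
    for a in (yaw,yaw+np.pi):
        x=np.array([np.cos(a),np.sin(a),0]); z=np.array([0,0,-1.]); T=R.from_matrix(np.c_[x,np.cross(z,x),z])
        rv=(R0.inv()*T).as_rotvec()
        if R0.as_matrix()[:,0]@x>0 : print('tool x yaw',round(a,3),'shift',np.round(R0.inv().apply(np.array(p)-s['position']),4),'turn',np.round(rv,3))
if __name__=="__main__":
    v=list(map(float,sys.argv[1:])); s=robot.get_state(); print('t',s['clock'],'pos',np.round(s['position'],4),'rot',np.round(s['tcp_rot'],3),'F',np.round(s['contact_force'],1),'open',s['opening']); go(v[:3],v[3])
E
python3 go.py .408 .353 .20 .08; python3 -c "
from h import *
from math import *
s=robot.get_state();c=robot.get_calibration('wrist');R0=R.from_rotvec(s['tcp_rot'])
print(R0.as_matrix().round(3),R0.inv().apply(c['origin']-s['position']),(R0.inv()*R.from_rotvec(c['rotation'])).as_matrix().round(2),c['vfov'])"
```

```text
t 0.1 pos [0.1909 0.5155 0.3034] rot [-5.540e-01 -3.092e+00  2.000e-03] F [ 0.9 -0.4 -1.4] open 0.08552774813868573
tool x yaw 3.222 shift [-0.26   -0.0769  0.1035] turn [-0.001 -0.    -0.435]
[[-0.938  0.347 -0.   ]
 [ 0.347  0.938 -0.001]
 [ 0.    -0.001 -1.   ]] [ 6.48236928e-02  3.95653336e-05 -7.00616925e-02] [[ 0.    0.97  0.26]
 [ 1.   -0.   -0.  ]
 [-0.    0.26 -0.97]] 59.395449133269516
```

play_rows:
  targets: "-.05 -.015 .02 0 0 -.1 1;-.10 -.03 .04 0 0 -.2 1;-.15 -.045 .06 0 0 -.3 1;-.20 -.06 .08 0 0 -.4 .6;-.25 -.075 .1 0 0 -.435 .5;-.26 -.077 .1035 0 0 -.435 .45;-.26 -.077 .1035 0 0 -.435 .45;-.26 -.077 .1035 0 0 -.435 .45;-.26 -.077 .1035 0 0 -.435 .45"

```text
clock: 1.0
position: [0.4075, 0.3538, 0.2007]
tcp_rot: [-0.127, 3.139, 0.0]
contact_force: [-1.1, -0.1, -0.2]
opening: 0.0385
finger_force: 0.0
```

```bash
python3 - <<'E'
from h import *
c=robot.get_calibration("wrist"); s=robot.get_state(); im=robot.camera("wrist"); cv2.imwrite("pics/w1.png",im[:,:,::-1])
for p,(lo,hi,z) in COL.items():
    for k in blobs(im,lo,hi,400):
        r,b=world_rect(c,k,z); print(p,np.round(r[0],1),np.round(r[1],1),r[2],cv2.boundingRect(k))
print(s['clock'],s['position'],s['tcp_rot'],s['opening'])
E
```

```text
packer5 [460.8 275.2] [83.7 29.8] 3.313650131225586 (167, 238, 49, 115)
packer7 [447.3 355.1] [118.2  28.6] 4.568915367126465 (291, 201, 45, 168)
packer9 [481.8 193.5] [93.2 36.1] 9.076654434204102 (36, 252, 71, 126)
packer9 [300.6 313.3] [39.3 66.8] 74.87338256835938 (212, 0, 101, 114)
1.0 [0.40749543 0.3537803  0.20065269] [-1.26977121e-01  3.13898880e+00  2.95585689e-04] 0.03845437003506384
```

View pics/w1.png

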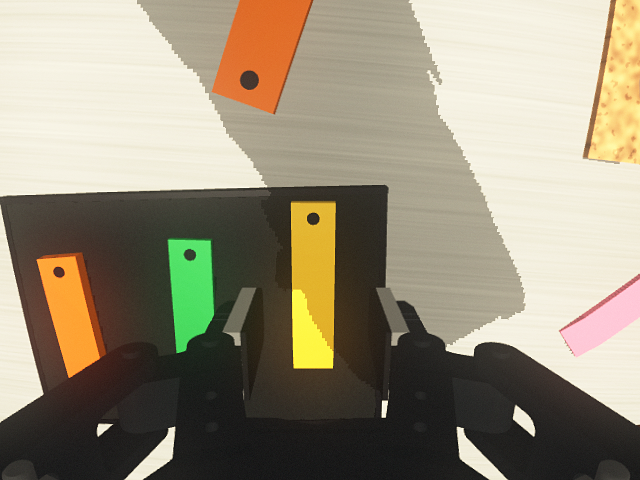

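The wrist view shows the yellow packer centred between the pads, parallel, spanning (313,202) to (313,368) with its dot at the top. Descending.

play_rows:
  targets: "0 -.002 .04 0 0 0 .43;0 -.002 .08 0 0 0 .43;0 -.002 .11 0 0 0 .43;0 -.002 .118 0 0 0 .43;0 -.002 .118 0 0 0 .43;0 -.002 .118 0 0 0 .43"

```text
clock: 1.65
position: [0.4086, 0.352, 0.0839]
tcp_rot: [-0.127, 3.137, 0.002]
contact_force: [0.2, -0.1, 0.5]
opening: 0.0367
finger_force: 0.0
```

play_rows:
  targets: "0 0 .001 0 0 0 .43;0 0 .002 0 0 0 .43;0 0 .002 0 0 0 .43"

```text
clock: 1.95
position: [0.4084, 0.3514, 0.081]
tcp_rot: [-0.126, 3.138, 0.001]
contact_force: [0.0, -0.4, 0.0]
opening: 0.0371
finger_force: 0.0
```

play_rows:
  targets: "0 0 .001 0 0 0 .43;0 0 .002 0 0 0 .43;0 0 .002 0 0 0 .43"

```text
clock: 2.25
position: [0.4082, 0.3512, 0.0783]
tcp_rot: [0.126, -3.139, 0.0]
contact_force: [0.8, -0.8, -0.6]
opening: 0.0369
finger_force: 0.0
```

play_rows:
  targets: "0 0 0 0 0 0 .2;0 0 0 0 0 0 .2;0 0 0 0 0 0 .2;0 0 0 0 0 0 .2;0 0 0 0 0 0 .2"

```text
clock: 2.75
position: [0.4083, 0.3513, 0.0787]
tcp_rot: [-0.126, 3.139, 0.0]
contact_force: [-2.5, -0.5, 5.2]
opening: 0.0258
finger_force: 59.4
```

```bash
python3 - <<'E'
from h import *
c=robot.get_calibration("wrist"); s=robot.get_state(); im=robot.camera("wrist"); cv2.imwrite("pics/w2.png",im[:,:,::-1])
print(s['clock'],s['position'],s['tcp_rot'],s['opening'],s['finger_force'],s['contact_force'])
E
python3 go.py .408 .351 .22 -.094
```

```text
2.75 [0.40830799 0.35126301 0.0786697 ] [-1.25959207e-01  3.13893090e+00  1.23046314e-04] 0.025820612913611304 59.408302903175354 [-2.47918768 -0.49177654  5.217082  ]
t 2.8 pos [0.4083 0.3513 0.0787] rot [-0.126  3.139  0.   ] F [-0.5 -0.   6.2] open 0.025836060627872554
tool x yaw 3.048 shift [ 0.0003 -0.0002 -0.1413] turn [0.    0.    0.174]
```

View pics/w2.png

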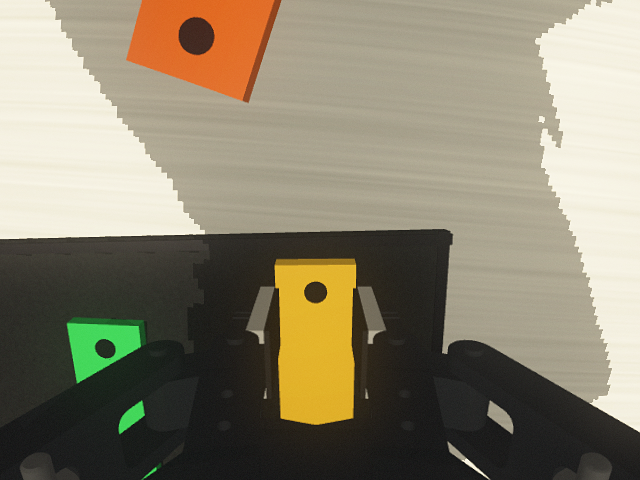

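Packer 7 is held squarely, and its dot is visible at (315,292). Lifting it and going to look at the clamp from above.

```bash
python3 go.py .60 -.105 .30 -.094
```

```text
t 2.8 pos [0.4083 0.3513 0.0787] rot [-0.126  3.139  0.   ] F [-0.5 -0.   6.2] open 0.025836060627872554
tool x yaw 3.048 shift [-0.1546 -0.4701 -0.2214] turn [0.    0.    0.174]
```

play_rows:
  targets: "0 0 -.02 0 0 0 .2;0 0 -.06 0 0 0 .2;0 0 -.10 0 0 0 .2;0 -.03 -.13 0 0 .03 .2;0 -.06 -.15 0 0 .06 .2;0 -.10 -.17 0 0 .10 .2;-.02 -.14 -.19 0 0 .14 .2;-.04 -.18 -.20 0 0 .174 .2;-.06 -.22 -.21 0 0 .174 .2;-.08 -.26 -.221 0 0 .174 .2;-.1 -.3 -.221 0 0 .174 .2;-.12 -.34 -.221 0 0 .174 .2;-.14 -.38 -.221 0 0 .174 .2;-.155 -.42 -.221 0 0 .174 .2;-.155 -.45 -.221 0 0 .174 .2;-.155 -.47 -.221 0 0 .174 .2;-.155 -.47 -.221 0 0 .174 .2;-.155 -.47 -.221 0 0 .174 .2"

```text
clock: 4.6
position: [0.6003, -0.1047, 0.2991]
tcp_rot: [-0.148, -3.138, -0.0]
contact_force: [-0.1, 0.3, -0.2]
opening: 0.0257
finger_force: 59.1
```

```bash
python3 - <<'E'
from h import *
c=robot.get_calibration("wrist"); s=robot.get_state(); im=robot.camera("wrist"); cv2.imwrite("pics/w3.png",im[:,:,::-1])
print(s['clock'],s['position'],s['tcp_rot'],s['opening'],s['finger_force'],s['contact_force']); np.save('cw3.npy',c,allow_pickle=True)
E
```

```text
4.6 [ 0.60025591 -0.10474515  0.29910998] [-1.48342123e-01 -3.13758741e+00 -4.78924498e-04] 0.02566113758503178 59.12860572338104 [-0.14130188  0.33085374 -0.23942092]
```

View pics/w3.png

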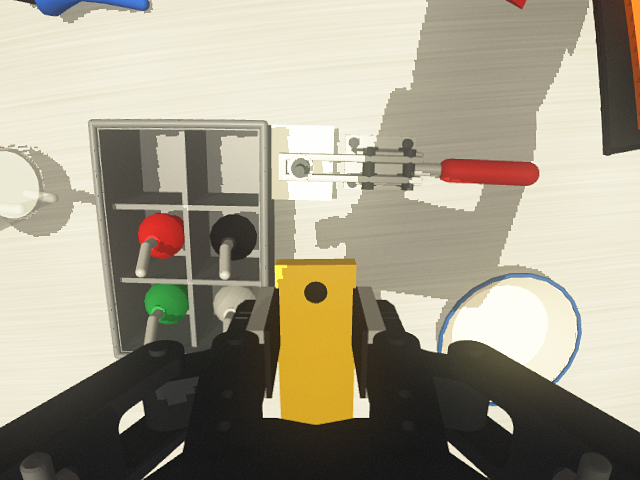

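From above, the white tab's corners are at about (272,126), (338,127), (336,199) and (272,198), with the spindle at (300,167). The caddy rim corners are at (90,121) and (270,121).

```bash
python3 - <<'E'
from h import *
c=np.load('cw3.npy',allow_pickle=True).item()
w=plane(c,[[338,127],[336,199],[304.5,162],[272,126]],.024)[:,:2]; print(w.round(4))
d=w[1]-w[0]; print('len',np.linalg.norm(d),'yaw right edge',np.arctan2(d[1],d[0]))
u=d/np.linalg.norm(d); n=np.array([-u[1],u[0]])
print('origin from right edge', (w[0]+w[1])/2-.025*n)
r=plane(c,[[90,121],[270,121]],.075)[:,:2]; e=r[1]-r[0]; print(r.round(4),np.linalg.norm(e),'yaw',np.arctan2(-e[0],e[1]))
# spindle top ~ z .085 ; sharper estimate of right edge / ends by gradient
im=cv2.imread('pics/w3.png',0).astype(int)
for y in (132,136,140,145,186,190,194): print(y,np.array(im[y,255:350:1])[[0,10,14,16,18,20,60,78,80,82,84,86,88]])
print('top col 310',im[118:132,310],'bot',im[190:206,310],'sp',plane(c,[[300,167]],.085))
E
```

```text
[[ 0.5381 -0.0808]
 [ 0.5959 -0.0872]
 [ 0.5632 -0.1102]
 [ 0.5323 -0.1332]]
len 0.05819858956239947 yaw right edge -0.10944411037691379
origin from right edge [ 0.56426134 -0.10887836]
[[ 0.5156 -0.2543]
 [ 0.5294 -0.1291]] 0.1259426860470458 yaw -0.10953896432259295
132 [130 163  99 171 221 223 254 255 179 176 245 241 239]
136 [175 167  98 176 225 223 254 255 179 175 245 240 242]
140 [213 164  99 175 224 222 254 254 175 172 209 239 238]
145 [212 164  95 179 221 223 254 254 176 211 241 240 240]
186 [206 163  93 144 220 219 254 168 167 238 238 238 216]
190 [203 166  89 146 221 219 254 169 173 244 239 238 239]
194 [ 84 163  90 145 220 219 254 175 172 245 239 239 238]
top col 310 [238 239 238 235 234 235 238 249 254 254 254 254 254 254] bot [254 254 254 254 254 254 254 254 254 254 247 239 238 238 236 239] sp [[ 0.56139006 -0.11151628  0.085     ]]
```

```bash
python3 - <<'E'
from h import *
c=np.load('cw3.npy',allow_pickle=True).item()
w=plane(c,[[334.9,125],[331,200.5]],.024)[:,:2]
d=w[1]-w[0]; u=d/np.linalg.norm(d); n=np.array([-u[1],u[0]])
print(np.linalg.norm(d),'yaw',np.arctan2(d[1],d[0]),'origin', (w[0]+w[1])/2-.025*n)
# rim-based
th=-.105;u=np.array([np.cos(th),np.sin(th)]);n=np.array([-u[1],u[0]])
r=plane(c,[[90,121],[270,121]],.075)[:,:2].mean(0); print('rim origin',r+.030*u+.085*n)
E
```

```text
0.06106225851862491 yaw -0.13566515169242302 origin [ 0.56315722 -0.11208328]
rim origin [ 0.56126239 -0.1102954 ]
```

```bash
python3 go.py .4242 -.0965 .0985 -.108; python3 -c "
from h import *
c=robot.get_calibration('scene');print(plane(c,[[227,224],[208,214],[319,221],[268,190],[340,230],[302,213]],.01).round(3))"
```

```text
t 4.65 pos [ 0.6003 -0.1042  0.2992] rot [-1.470e-01 -3.138e+00 -1.000e-03] F [-1.9  1.2  0.8] open 0.02558824121859262
tool x yaw 3.034 shift [ 0.1759 -0.0089  0.2008] turn [ 0.    -0.     0.014]
[[ 0.43  -0.218  0.01 ]
 [ 0.395 -0.278  0.01 ]
 [ 0.414  0.038  0.01 ]
 [ 0.3   -0.116  0.01 ]
 [ 0.444  0.097  0.01 ]
 [ 0.386 -0.011  0.01 ]]
```

play_rows:
  targets: ".04 -.002 0 0 0 .014 .2;.08 -.004 0 0 0 .014 .2;.12 -.006 0 0 0 .014 .2;.16 -.008 .03 0 0 .014 .2;.176 -.009 .07 0 0 .014 .2;.176 -.009 .11 0 0 .014 .2;.176 -.009 .15 0 0 .014 .2;.176 -.009 .18 0 0 .014 .2;.176 -.009 .195 0 0 .014 .2;.176 -.009 .2 0 0 .014 .2;.176 -.009 .2 0 0 .014 .2;.176 -.009 .2 0 0 .014 .2"

```text
clock: 5.85
position: [0.4248, -0.0971, 0.1003]
tcp_rot: [0.168, 3.136, -0.001]
contact_force: [0.3, 0.0, 0.3]
opening: 0.0256
finger_force: 59.1
```

```bash
python3 go.py .4242 -.0965 .0985 -.108; python3 - <<'E'
from h import *
b=cv2.resize(robot.camera("side")[190:350,200:440],None,fx=3,fy=3); cv2.imwrite("pics/s2.png",b[:,:,::-1])
E
```

```text
t 5.85 pos [ 0.4248 -0.0971  0.1003] rot [ 1.680e-01  3.136e+00 -1.000e-03] F [0.3 0.  0.3] open 0.02560811713999688
tool x yaw 3.034 shift [0.0007 0.0006 0.0018] turn [-0.     0.001  0.001]
```

View pics/s2.png

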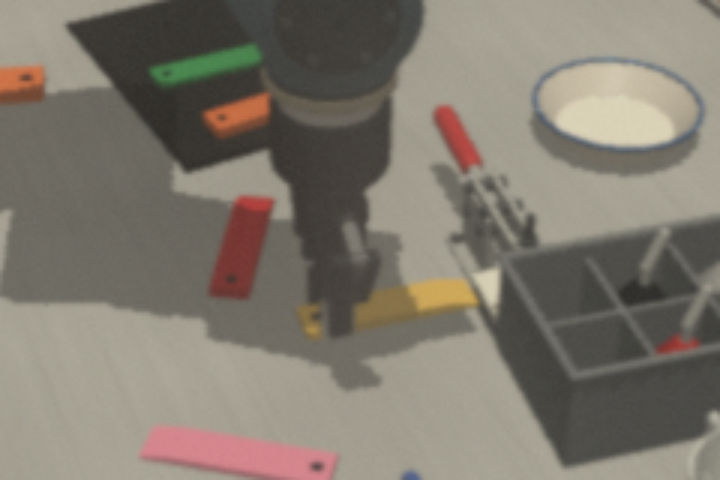

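The side view shows the yellow packer level, with its nose at (475,290) right at the tab's entry edge. I'll lower it 1.5 mm and slide in to just short of the tip.

play_rows:
  targets: "0 .0005 .0014 0 0 0 .2;0 .0005 .0014 0 0 0 .2;-.005 .0005 .0014 0 0 0 .2;-.01 .0005 .0014 0 0 0 .2;-.014 .0005 .0014 0 0 0 .2;-.018 .0005 .0014 0 0 0 .2;-.018 .0005 .0014 0 0 0 .2;-.018 .0005 .0014 0 0 0 .2"

```text
clock: 6.7
position: [0.4422, -0.0987, 0.0979]
tcp_rot: [-0.169, -3.137, -0.0]
contact_force: [0.2, -0.3, -0.4]
opening: 0.0255
finger_force: 59.1
```

play_rows:
  targets: "-.004 0 -.0004 0 0 0 .2;-.008 0 -.0004 0 0 0 .2;-.012 0 -.0004 0 0 0 .2;-.016 0 -.0004 0 0 0 .2;-.02 0 -.0004 0 0 0 .2;-.02 0 -.0004 0 0 0 .2;-.02 0 -.0004 0 0 0 .2"

```text
clock: 7.4
position: [0.4621, -0.1009, 0.0983]
tcp_rot: [-0.169, -3.137, -0.0]
contact_force: [-0.2, 0.5, 0.1]
opening: 0.0255
finger_force: 59.1
```

play_rows:
  targets: "-.001 0 0 0 0 0 .2;-.002 0 0 0 0 0 .2;-.003 0 0 0 0 0 .2;-.004 0 0 0 0 0 .2;-.004 0 0 0 0 0 .2"

```text
clock: 7.9
position: [0.4663, -0.1014, 0.0984]
tcp_rot: [0.169, 3.137, -0.0]
contact_force: [-0.5, 0.2, -0.5]
opening: 0.0258
finger_force: 59.1
```

play_rows:
  targets: "-.001 0 0 0 0 0 .2;-.002 0 0 0 0 0 .2;-.003 0 0 0 0 0 .2"

```text
clock: 8.2
position: [0.4692, -0.1017, 0.0984]
tcp_rot: [-0.169, -3.137, 0.0]
contact_force: [0.1, -0.3, 0.6]
opening: 0.0256
finger_force: 59.1
```

play_rows:
  targets: "-.001 0 0 0 0 0 .2;-.002 0 0 0 0 0 .2"

```text
clock: 8.4
position: [0.4712, -0.1019, 0.0984]
tcp_rot: [0.169, 3.137, -0.0]
contact_force: [-0.6, 0.5, -0.8]
opening: 0.0259
finger_force: 59.1
```

play_rows:
  targets: "-.001 0 0 0 0 0 .2;-.002 0 0 0 0 0 .2"

```text
clock: 8.6
position: [0.4732, -0.1021, 0.0984]
tcp_rot: [0.169, 3.137, -0.0]
contact_force: [-0.6, -0.1, -0.1]
opening: 0.0257
finger_force: 59.1
```

play_rows:
  targets: "-.001 0 0 0 0 0 .2;-.002 0 0 0 0 0 .2"

```text
clock: 8.8
position: [0.4752, -0.1023, 0.0984]
tcp_rot: [0.169, 3.137, -0.0]
contact_force: [-0.5, 0.3, 0.5]
opening: 0.026
finger_force: 59.1
```

play_rows:
  targets: "-.001 0 0 0 0 0 .2;-.002 0 0 0 0 0 .2"

```text
clock: 9.0
position: [0.4772, -0.1025, 0.0984]
tcp_rot: [-0.169, -3.137, -0.0]
contact_force: [0.1, 0.0, -0.0]
opening: 0.0257
finger_force: 59.1
```

play_rows:
  targets: "-.001 0 0 0 0 0 .2;-.002 0 0 0 0 0 .2;-.003 0 0 0 0 0 .2"

```text
clock: 9.3
position: [0.4802, -0.1029, 0.0984]
tcp_rot: [0.169, 3.137, -0.0]
contact_force: [-0.2, 0.4, -0.9]
opening: 0.0257
finger_force: 59.1
```

play_rows:
  targets: "-.001 0 0 0 0 0 .2;-.002 0 0 0 0 0 .2;-.003 0 0 0 0 0 .2"

```text
clock: 9.6
position: [0.4831, -0.1032, 0.0983]
tcp_rot: [-0.169, -3.137, -0.0]
contact_force: [0.8, 0.4, -2.0]
opening: 0.0257
finger_force: 59.1
```

play_rows:
  targets: "-.001 0 0 0 0 0 .2;-.002 0 0 0 0 0 .2;-.003 0 0 0 0 0 .2"

```text
clock: 9.9
position: [0.4861, -0.1035, 0.0984]
tcp_rot: [-0.169, -3.137, 0.0]
contact_force: [-0.6, -1.0, -0.9]
opening: 0.0257
finger_force: 59.1
```

play_rows:
  targets: "-.001 0 0 0 0 0 .2;-.002 0 0 0 0 0 .2;-.003 0 0 0 0 0 .2"

```text
clock: 10.2
position: [0.4891, -0.1038, 0.0984]
tcp_rot: [-0.169, -3.137, -0.0]
contact_force: [-1.0, 0.4, -0.2]
opening: 0.0258
finger_force: 59.1
```

play_rows:
  targets: "-.0015 0 0 0 0 0 .2;-.003 0 0 0 0 0 .2;-.0045 0 0 0 0 0 .2"

```text
clock: 10.5
position: [0.4936, -0.1043, 0.0984]
tcp_rot: [-0.169, -3.137, 0.0]
contact_force: [0.3, 0.3, -1.4]
opening: 0.026
finger_force: 59.1
```

```bash
python3 - <<'E'
from h import *
b=cv2.resize(robot.camera("side")[230:320,300:420],None,fx=5,fy=5,interpolation=2); cv2.imwrite("pics/s3.png",b[:,:,::-1])
E
python3 go.py .4083 .3513 .0787 .08
```

```text
t 10.55 pos [ 0.4938 -0.1044  0.0984] rot [ 0.169  3.137 -0.   ] F [-0.7  0.4 -0.8] open 0.02570268136271363
tool x yaw 3.222 shift [0.1341 0.4438 0.0197] turn [-0.     0.    -0.188]
```

View pics/s3.png

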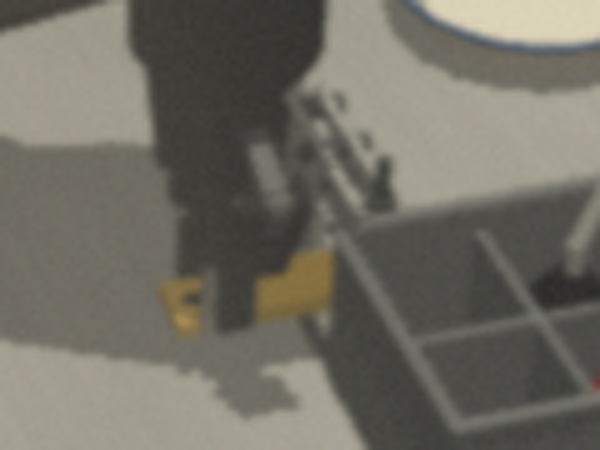

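The yellow packer slid fully in under the tip with under 2 N, so it is loose. The 9 mm packer is the candidate, and I'll put yellow back on the mat.

play_rows:
  targets: ".02 0 0 0 0 0 .2;.05 0 0 0 0 0 .2;.08 0 0 0 0 0 .2;.09 .01 -.03 0 0 0 .2;.1 .03 -.07 0 0 0 .2;.11 .07 -.1 0 0 -.05 .2;.12 .12 -.1 0 0 -.1 .2;.134 .16 -.1 0 0 -.15 .2;.134 .2 -.1 0 0 -.188 .2;.134 .245 -.1 0 0 -.188 .2;.134 .29 -.1 0 0 -.188 .2;.134 .335 -.1 0 0 -.188 .2;.134 .38 -.1 0 0 -.188 .2;.134 .42 -.08 0 0 -.188 .2;.134 .44 -.05 0 0 -.188 .2;.134 .444 -.02 0 0 -.188 .2;.134 .444 .005 0 0 -.188 .2;.134 .444 .013 0 0 -.188 .2;.134 .444 .013 0 0 -.188 .2;.134 .444 .013 0 0 -.188 .2"

```text
clock: 12.55
position: [0.4086, 0.3517, 0.0865]
tcp_rot: [-0.125, 3.138, 0.001]
contact_force: [-0.5, 0.1, 0.6]
opening: 0.026
finger_force: 59.2
```

play_rows:
  targets: "0 0 .004 0 0 0 .2;0 0 .007 0 0 0 .2;0 0 .007 0 0 0 .2;0 0 .007 0 0 0 .45;0 0 .006 0 0 0 .45;0 0 .006 0 0 0 .45;0 0 .006 0 0 0 .45;0 0 -.03 0 0 0 .45;0 0 -.07 0 0 0 .45;0 0 -.11 0 0 0 .45;0 0 -.11 0 0 0 .45"

```text
clock: 13.65
position: [0.4096, 0.3527, 0.2002]
tcp_rot: [-0.126, 3.132, 0.007]
contact_force: [0.1, 1.2, -1.2]
opening: 0.0382
finger_force: 0.0
```

```bash
python3 go.py .4565 .1875 .20 .155
```

```text
t 13.65 pos [0.4096 0.3527 0.2002] rot [-0.126  3.132  0.007] F [ 0.1  1.2 -1.2] open 0.03820166705516007
tool x yaw 3.297 shift [-0.0335 -0.1684 -0.0003] turn [ 0.004  0.007 -0.075]
```

play_rows:
  targets: "-.01 -.04 0 0 0 -.03 .45;-.02 -.085 0 0 0 -.075 .45;-.03 -.13 0 0 0 -.075 .45;-.0335 -.168 0 0 0 -.075 .45;-.0335 -.168 0 0 0 -.075 .45;-.0335 -.168 0 0 0 -.075 .45;-.0335 -.168 0 0 0 -.075 .45"

```text
clock: 14.35
position: [0.4547, 0.1874, 0.1951]
tcp_rot: [0.244, -3.132, -0.0]
contact_force: [0.8, 0.7, 0.6]
opening: 0.0385
finger_force: 0.0
```

```bash
python3 - <<'E'
from h import *
c=robot.get_calibration("wrist"); s=robot.get_state(); im=robot.camera("wrist"); cv2.imwrite("pics/w4.png",im[:,:,::-1])
for p,(lo,hi,z) in COL.items():
    for k in blobs(im,lo,hi,400):
        r,b=world_rect(c,k,z); print(p,np.round(r[0],1),np.round(r[1],1),r[2],cv2.boundingRect(k))
print(s['clock'],s['position'],s['tcp_rot'],s['opening'])
E
```

```text
packer5 [471.7 274.5] [104.9  29.9] 3.3423712253570557 (416, 197, 66, 155)
packer7 [447.8 353.1] [118.   32.8] 5.407713890075684 (527, 170, 83, 174)
packer9 [495.3 191.9] [117.1  28.5] 9.004312515258789 (290, 206, 46, 170)
packer9 [316.9 304.6] [41.3 39.7] 75.09291076660156 (510, 0, 62, 81)
14.35 [0.45467946 0.18744439 0.19508473] [ 2.44440006e-01 -3.13171669e+00 -8.03089537e-05] 0.03850895252480173
```

View pics/w4.png

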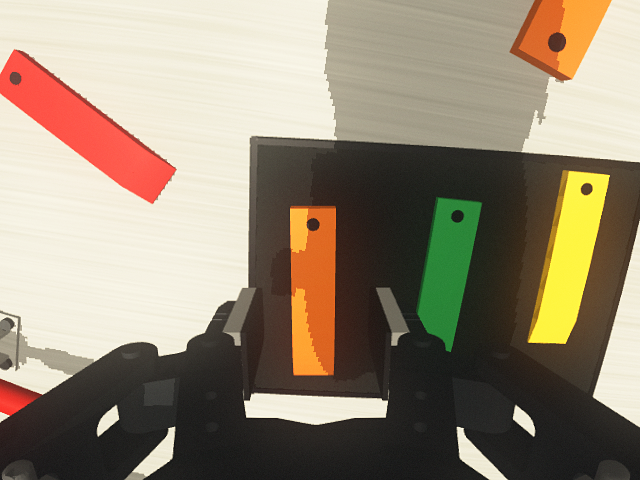

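The orange packer is centred between the pads at (313,290) and parallel to them. Yellow lies flat back on the mat. Grasping orange.

play_rows:
  targets: "-.001 -.002 .04 0 0 0 .43;-.001 -.002 .08 0 0 0 .43;-.001 -.002 .105 0 0 0 .43;-.001 -.002 .111 0 0 0 .43;-.001 -.002 .113 0 0 0 .43;-.001 -.002 .114 0 0 0 .43;-.001 -.002 .114 0 0 0 .43"

```text
clock: 15.1
position: [0.4567, 0.1853, 0.0825]
tcp_rot: [-0.244, 3.13, 0.001]
contact_force: [-0.1, 0.1, 0.5]
opening: 0.0367
finger_force: 0.0
```

play_rows:
  targets: "0 0 .002 0 0 0 .43;0 0 .0035 0 0 0 .43;0 0 .0035 0 0 0 .43;0 0 .0035 0 0 0 .2;0 0 .0035 0 0 0 .2;0 0 .0035 0 0 0 .2;0 0 .0035 0 0 0 .2;0 0 .0035 0 0 0 .2"

```text
clock: 15.9
position: [0.4563, 0.1849, 0.0783]
tcp_rot: [-0.244, 3.132, 0.0]
contact_force: [-1.8, 0.1, 7.0]
opening: 0.0263
finger_force: 59.4
```

```bash
python3 go.py .4242 -.0965 .1003 -.108
```

```text
t 15.9 pos [0.4563 0.1849 0.0783] rot [-0.244  3.132  0.   ] F [-1.8  0.1  7. ] open 0.026325833620722675
tool x yaw 3.034 shift [ 0.0752 -0.2731 -0.022 ] turn [0.    0.    0.263]
```

play_rows:
  targets: "0 0 -.02 0 0 0 .2;0 0 -.06 0 0 0 .2;.02 0 -.1 0 0 .04 .2;.04 -.02 -.11 0 0 .08 .2;.06 -.05 -.11 0 0 .13 .2;.075 -.09 -.11 0 0 .18 .2;.075 -.13 -.11 0 0 .23 .2;.075 -.17 -.11 0 0 .263 .2;.075 -.21 -.11 0 0 .263 .2;.075 -.245 -.11 0 0 .263 .2;.075 -.265 -.11 0 0 .263 .2;.075 -.273 -.1 0 0 .263 .2;.075 -.273 -.07 0 0 .263 .2;.075 -.273 -.045 0 0 .263 .2;.075 -.273 -.028 0 0 .263 .2;.075 -.273 -.022 0 0 .263 .2;.075 -.273 -.022 0 0 .263 .2;.075 -.273 -.022 0 0 .263 .2"

```text
clock: 17.7
position: [0.4245, -0.0962, 0.1003]
tcp_rot: [0.169, 3.137, -0.0]
contact_force: [-0.6, 0.3, -0.3]
opening: 0.0258
finger_force: 59.2
```

```bash
python3 go.py .4242 -.0965 .0980 -.108
```

```text
t 17.7 pos [ 0.4245 -0.0962  0.1003] rot [ 0.169  3.137 -0.   ] F [-0.6  0.3 -0.3] open 0.025778225057359844
tool x yaw 3.034 shift [ 0.0003 -0.0004  0.0023] turn [-0.     0.001  0.001]
```

play_rows:
  targets: "0 0 .0022 0 0 0 .2;0 0 .0022 0 0 0 .2;-.005 0 .0022 0 0 0 .2;-.01 0 .0022 0 0 0 .2;-.015 0 .0022 0 0 0 .2;-.02 0 .0022 0 0 0 .2;-.025 0 .0022 0 0 0 .2;-.03 0 .0022 0 0 0 .2;-.034 0 .0022 0 0 0 .2;-.038 0 .0022 0 0 0 .2;-.041 0 .0022 0 0 0 .2;-.044 0 .0022 0 0 0 .2;-.044 0 .0022 0 0 0 .2"

```text
clock: 19.0
position: [0.4683, -0.1012, 0.0977]
tcp_rot: [0.169, 3.137, -0.0]
contact_force: [0.6, -0.3, -1.2]
opening: 0.0259
finger_force: 59.2
```

play_rows:
  targets: "-.001 0 0 0 0 0 .2;-.002 0 0 0 0 0 .2;-.003 0 0 0 0 0 .2"

```text
clock: 19.3
position: [0.471, -0.1014, 0.0977]
tcp_rot: [-0.169, -3.137, -0.0]
contact_force: [0.4, -0.2, -0.1]
opening: 0.0259
finger_force: 59.2
```

play_rows:
  targets: "-.001 0 -.0002 0 0 0 .2;-.002 0 -.0002 0 0 0 .2"

```text
clock: 19.5
position: [0.4731, -0.1017, 0.0979]
tcp_rot: [0.169, 3.137, -0.0]
contact_force: [0.1, -0.9, -0.3]
opening: 0.0263
finger_force: 59.2
```

play_rows:
  targets: "-.001 0 0 0 0 0 .2;-.002 0 0 0 0 0 .2"

```text
clock: 19.7
position: [0.475, -0.1018, 0.0979]
tcp_rot: [-0.169, -3.137, -0.0]
contact_force: [-0.2, -0.7, -0.2]
opening: 0.0257
finger_force: 59.2
```

play_rows:
  targets: "-.001 0 0 0 0 0 .2;-.002 0 0 0 0 0 .2"

```text
clock: 19.9
position: [0.4763, -0.1019, 0.0976]
tcp_rot: [-0.169, -3.135, -0.001]
contact_force: [-5.6, 0.5, -0.7]
opening: 0.026
finger_force: 59.2
```

play_rows:
  targets: "-.001 0 0 0 0 0 .2;-.001 0 0 0 0 0 .2"

```text
clock: 20.1
position: [0.4771, -0.1019, 0.0975]
tcp_rot: [-0.169, -3.134, -0.001]
contact_force: [-4.9, -0.1, -0.9]
opening: 0.0259
finger_force: 59.2
```

play_rows:
  targets: "-.001 0 0 0 0 0 .2;-.001 0 0 0 0 0 .2"

```text
clock: 20.3
position: [0.4781, -0.102, 0.0975]
tcp_rot: [-0.169, -3.134, -0.001]
contact_force: [-5.1, 0.8, -0.8]
opening: 0.0261
finger_force: 59.2
```

play_rows:
  targets: "-.001 0 0 0 0 0 .2;-.002 0 0 0 0 0 .2"

```text
clock: 20.5
position: [0.4798, -0.1022, 0.0974]
tcp_rot: [-0.169, -3.134, -0.001]
contact_force: [-5.9, 0.1, -0.2]
opening: 0.0261
finger_force: 59.2
```

play_rows:
  targets: "-.001 0 0 0 0 0 .2;-.0015 0 0 0 0 0 .2"

```text
clock: 20.7
position: [0.4816, -0.1024, 0.0975]
tcp_rot: [-0.169, -3.134, -0.001]
contact_force: [-4.6, 1.0, -0.7]
opening: 0.0262
finger_force: 59.1
```

play_rows:
  targets: "-.001 0 0 0 0 0 .2;-.002 0 0 0 0 0 .2"

```text
clock: 20.9
position: [0.4836, -0.1027, 0.0975]
tcp_rot: [-0.169, -3.134, -0.001]
contact_force: [-5.7, 0.3, -0.7]
opening: 0.0257
finger_force: 59.1
```

play_rows:
  targets: "-.001 0 0 0 0 0 .2;-.0015 0 0 0 0 0 .2"

```text
clock: 21.1
position: [0.4857, -0.103, 0.0977]
tcp_rot: [-0.169, -3.136, -0.0]
contact_force: [-4.4, 1.5, -1.7]
opening: 0.0261
finger_force: 59.1
```

play_rows:
  targets: "-.001 0 0 0 0 0 .2;-.0015 0 0 0 0 0 .2"

```text
clock: 21.3
position: [0.4874, -0.1032, 0.0978]
tcp_rot: [-0.169, -3.137, -0.0]
contact_force: [-3.7, 0.5, -1.9]
opening: 0.026
finger_force: 59.0
```

The bevel took 4–6 N and the drag is now about 4 N, so it fits. About 6 mm remain to flush.

play_rows:
  targets: "-.001 0 0 0 0 0 .2;-.002 0 0 0 0 0 .2;-.003 0 0 0 0 0 .2"

```text
clock: 21.6
position: [0.4905, -0.1036, 0.0979]
tcp_rot: [-0.169, -3.137, -0.0]
contact_force: [-3.9, -0.2, -1.3]
opening: 0.0262
finger_force: 59.0
```

play_rows:
  targets: "-.001 0 0 0 0 0 .2;-.002 0 0 0 0 0 .2;-.0032 0 0 0 0 0 .2;-.0032 0 0 0 0 0 .2;-.0032 0 0 0 0 0 .2"

```text
clock: 22.1
position: [0.4939, -0.1039, 0.098]
tcp_rot: [0.169, 3.136, -0.0]
contact_force: [-1.9, 0.4, -2.5]
opening: 0.0257
finger_force: 59.1
```

```bash
python3 - <<'E'
from h import *
b=robot.camera("wrist"); cv2.imwrite("pics/w5.png",b[:,:,::-1])
a=cv2.resize(robot.camera("scene")[225:320,180:330],None,fx=5,fy=5,interpolation=2); cv2.imwrite("pics/sc5.png",a[:,:,::-1])
E
python3 go.py .4938 -.104 .0979 -.108
```

```text
t 22.2 pos [ 0.4939 -0.1039  0.098 ] rot [ 0.169  3.136 -0.   ] F [-1.9  0.7 -2.7] open 0.025840991064067197
tool x yaw 3.034 shift [ 0.0001 -0.0001  0.0001] turn [-0.     0.001  0.   ]
```

View pics/sc5.png

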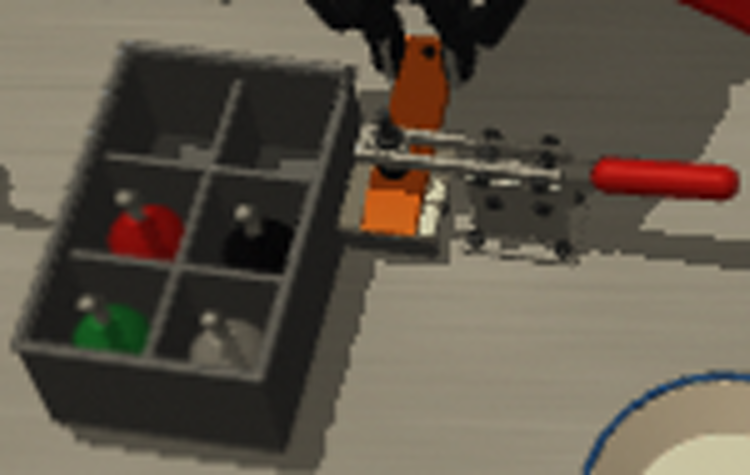

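The scene crop shows orange straight on the tab, its nose edge at (390,236) flush with the tab's far edge at about row 238. Releasing.

play_rows:
  targets: "0 0 0 0 0 0 .35;0 0 0 0 0 0 .4;0 0 0 0 0 0 .45;0 0 0 0 0 0 .45;0 0 0 0 0 0 .45;.003 0 -.01 0 0 0 .45;.01 0 -.03 0 0 0 .45;.02 0 -.06 0 0 0 .45;.05 0 -.1 0 0 0 .45;.09 0 -.13 0 0 0 .45;.12 0 -.15 0 0 0 .45;.12 0 -.15 0 0 0 .45;.12 0 -.15 0 0 0 .45"

```text
clock: 23.5
position: [0.3744, -0.0911, 0.2488]
tcp_rot: [0.17, 3.135, -0.001]
contact_force: [0.1, 0.1, 0.9]
opening: 0.0383
finger_force: 0.0
```

```bash
python3 - <<'E'
from h import *
c=robot.get_calibration("scene"); im=robot.camera("scene")
a=cv2.resize(im[205:325,170:340],None,fx=4,fy=4,interpolation=2); cv2.imwrite("pics/sc6.png",a[:,:,::-1])
for k in blobs(im,(5,150,60),(15,255,255),100):
    x,y,w,h=cv2.boundingRect(k)
    if 220<x<300 and 200<y<300:
        r,b=world_rect(c,k,.030); print(r,(x,y,w,h))
E
```

```text
((533.7721557617188, -106.31521606445312), (30.12004280090332, 126.63687896728516), 84.5400161743164) (252, 232, 20, 40)
```

View pics/sc6.png

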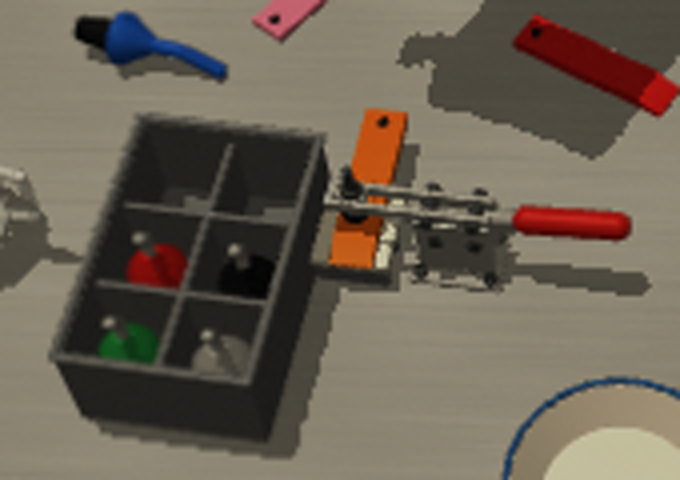

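The orange packer lies straight under the tip. Its measured centre is (0.534, -0.106) against the expected (0.533, -0.108), with yaw -0.095. Handing in.

```bash
python3 -c "
from rig import robot
print(robot.close_job())"
```

```text
the job is handed in; nothing more can be done
None
```

I handed the job in with the orange 9 mm packer nipped under the tip: 4–6 N on the bevel, about 4 N drag, straight and about flush with the tab's far edge; the yellow 7 mm was loose and is back on the mat, the green 5 mm was never touched, no verdict was returned, and I viewed 11 pictures, one over the limit of 10.

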